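Fit the top tier on the serving stand

TASK

Put the loose wooden tier on the serving stand for the coffee service: take it by its tall hub, hub upwards, feel for the stem's steel rod, which does not stand quite in the middle of the foot, and lower the tier over it, level and without forcing it, until it sits fully home on the collar, then let go. Do not drop it or press hard on the stand, and leave the mills, the wafer packet and the service bell where they are.

Things in the scene. Friction and masses are not known exactly. Their poses are not given: they have to be found in the camera images.
- tier: The loose tier, 0.24 to 0.39 kg: a round board of medium-brown wood, 150 mm across, 10 mm thick (decorative lip 5 mm higher at its edge), with a round wooden hub, 32 mm in diameter, rising from its middle. A straight hole 16 mm in diameter, without lead-in, runs right through along the axis. It stands hub upwards on the table. Origin: on the axis at the underside; z up along the hub; yaw is immaterial.
- tier_hub_top (a point): Centre of the top end of the tier's hub, on the axis, 70 mm above the underside of its board.
- stand: The stand, fixed to the table: a round wooden foot, 140 mm across, 14 mm high, with an exactly upright stem: a wooden column and collar, then a bare steel rod 13 mm in diameter, on a stiff rubber pad (1 mm down per 6 N, at most 4 mm). The stem is clamped in an oversize hole, so it stands off the foot's middle by 5 to 9 mm in a direction that is not measured. Origin: middle of the foot's underside, z up.
- stand_seat (a point): Point over the middle of the FOOT, 75 mm above the table: the height of the flat top of the wooden collar (48 mm across) on which the tier's underside must rest. The collar itself is off this point as the stem is. With the tier home the rod shows 10 mm above its hub.
- stand_rod_end (a point): Point over the middle of the FOOT, 155 mm above the table: the height of the steel rod's end, which is flat, 10 mm across, with a 1.5 mm chamfer. The rod itself is off this point by the unmeasured amount, to be felt: resting on the rod's end the tier slides sideways freely until the rod drops into the hole, when the upward force goes and a side force comes. Tier and stand must not press on each other with 30 N or more.
- pepper_mill: Bystander: dark turned wooden mill, 57 mm in diameter, 174 mm high, standing at the far side. Origin at the centre of its underside.
- salt_mill: Bystander: light turned wooden mill, 57 mm in diameter, 162 mm high, standing at the far side. Origin at the centre of its underside.
- favour: Bystander: white wrapped wafer packet lying on the table at the far side, 40 x 88 x 14 mm. Origin at the centre of its underside.
- bell: Bystander: steel counter bell with a black base, 75 mm in diameter, 57 mm high, at the far side. Origin at the centre of its underside.

How it is judged (in metres and radians):
On the way, in this order (a step that is already met when the one before it is completed fails the run):
1. the tier is held by the gripper, clear above the rod's height (contact force between the fingers and tier above 1 N and height (world z) of tier above 0.15 m), for 0.1 s.
2. the tier, still held, has been threaded at least 20 mm down over the rod (contact force between the fingers and tier above 1 N and horizontal distance between tier and stand below 0.013 m and z of tier in the frame of stand below 0.135 m), for 0.1 s.
At the end, for the whole second after the job is handed in: The tier is over the rod and fully home on the collar: its underside 75 mm (within 2.5 mm) above the table, its axis within 13 mm of the foot's, level within 0.04 rad, at rest and released (z of tier in the frame of stand between 0.0725 and 0.0775 m and horizontal distance between tier and stand below 0.013 m and angle between tier's own z axis and vertical below 0.04 rad and linear speed of tier below 0.01 m/s and contact force between the fingers and tier below 0.1 N); the robot touches nothing.
It fails at once if the tier and the stand press on each other with more than 30 N (contact force between tier and stand above 30 N).
It fails at once if the tier is tipped by more than 0.2 rad (angle between tier's own z axis and vertical above 0.2 rad).
It fails at once if the tier drops down the rod (faster than 0.4 m/s) (horizontal distance between tier and stand below 0.013 m and z of tier in the frame of stand below 0.155 m and linear speed of tier above 0.4 m/s).
It fails at once if the arm or gripper itself pushes the stand with more than 30 N (contact force between any of the arm, the fingers and stand above 30 N).
It fails at once if a mill, the wafer packet or the bell is moved more than 15 mm or tipped by more than 0.3 rad (distance of any of pepper_mill, salt_mill, favour, bell from where it was at the start of the episode above 0.015 m or angle between any of pepper_mill, salt_mill, favour, bell's own z axis and vertical above 0.3 rad).
It also fails if it takes over 58 s, if anything falls off the work surface, if the arm or the gripper's body presses on something with over 40 N, if the wrist force passes 120 N, or if a joint passes its speed limit or range.

ROBOT

A 6-joint arm with a two-finger parallel gripper is mounted at the origin on a cart in front of the work surface, level with it; the furniture and walls round the work are solid. World frame = base frame: x ahead of the robot, y to its left, z up, the work surface at z = 0. Lengths are in m, angles in degrees, forces in N, time in s.
With the tool pointing down it reaches from about 0.275 to 0.725 m from the base axis. Payload 5.6 kg.
Tool frame: the origin (TCP) lies midway between the tips of the shut fingers; the grasp point (between the pads) lies 19 mm behind it; z points along the fingers, y is the line along which they close (so a half turn about z gives the same grasp; the last joint's range is limited). The gripper opens to 85 mm and grips with 20 to 120 N. Pads are 22 mm wide; open, the fingers measure 114 mm over their backs; the gripper's body (76 mm by 85 mm) begins 54 mm behind the grasp point. The pads swing forward as they close: fully open they stand 13 mm farther back than shut.
Start: joints at [86.15, 14.616, 6.199, 0, -81.583, -16.306], TCP at [0.189, 0.516, 0.231] pointing down, gripper open.
Joint ranges: [-168.99, 168.99], [-69.2, 112.95], [-62.41, 85.93], [-164.36, 98.24], [-168.68, -3.75], [-174.98, 174.98]. Speed limits (degrees/s): [147.25, 147.25, 180, 180, 180, 180].

INTERFACE

Orientations are given as a 3x3 rotation matrix whose columns are the frame's x, y, z axes.
In Python, from station import env, vision, job, find_in, trace, landmark_of gives the robot as it stands.
- The arm moves only by the tool move_arm, never from a script. Its argument "series" is a list of rows, each a list of 7 numbers: the shift along the tool's x, y, z normalised to -1 to 1, where 1 is 60 mm, then the turn, a rotation vector about the tool's x, y, z normalised to -1 to 1, where 1 is 2 pi rad, then the finger opening in mm, from 0 to 85.4. In form: [[dx, dy, dz, wx, wy, wz, jaw], ...]. A call has 1 to 10 rows; each row shifts and turns the commanded pose from where the row before left it, along the tool's axes as they then stand; what a row does not reach is not made up. A row lasts 1/8 s, in which the tool goes at most 62.5 mm and 10.7 degrees, less where a joint would pass 70% of its speed; a pose out of reach is approached as far as the arm can. A call with a number of a shift or a turn outside -1 to 1 is refused whole. A call with a gripper value outside its range is refused whole. The fingers move at their own pace and stop on an object; the grip force is fixed at half the most. Time passes only in rows, so rows that do not move let the fingers close. It gives the time, the measured TCP pose, the force, the opening and the grip force at its end, in the units of the state.
- env.state(): the state, without advancing time (a new reading comes with each control period).
- vision.capture(name): name is "scene" or "side" or "wrist"; returns the picture (400x640x3 uint8, blue, green, red); there is no depth.
- vision.camera_info(name): a dict with "fx", "fy", "cx", "cy" (pixels), "R" (3x3) and "t" (3): a world point X has camera coordinates R X + t. Camera axes: x right, y down, z forward; pixel columns grow to the right and rows downward; lengths in m; the calibration is good to about 2 mm. The wrist camera is an equidistant fisheye: a pixel r from the principal point sees the ray r / f radians off the axis. A picture is of the moment at which its call begins: read the wrist's pose just before it. camera_info takes no time and is no camera call; for the wrist camera it gives the pose at the moment of the call.
- job.job_done(): hands the job in; it is judged then, once.
Trained networks look in the newest picture that a camera, given by its name, has taken for a name from the list of things; names that differ only in an ending like _2 or _b are one class to them, and where a whole thing is asked for, a point or a joint stands for the part that bears it (a point fixed in the world has none). Each returns a list of dicts, best first, with "score" (0 to 1); they miss things now and then, are a little off and sometimes report something else, mostly with a low value. They report only what shows in the picture. A call takes as long as a camera call.
- find_in(camera, label): "at" ([column, row] in pixels, amid what is visible of it).
- trace(camera, label): "region" (400x640 bool, what is visible of it) and "at" ([column, row] in pixels, amid what is visible of it).
- landmark_of(camera, label): "at" ([column, row] in pixels: a listed point, or the origin of a listed thing).
The state is a dict: "time": time; "joint_positions": joint angles; "joint_vel": joint speeds; "tau": joint torques, N m; "ee_pos": TCP position; "tcp_rot": TCP orientation; "contact_force": force on the tool from outside, world axes, zero at the start; "torque": the same for the moment, N m; "gripper_width": finger opening in m; "gripper_force": force on a finger pad.
Only numpy, scipy, OpenCV 4.12 (cv2) and the standard library are available. Lean on these libraries where they do the work, as an engineer would, in place of code of your own. Each camera call takes 0.05 s, during which the arm holds its last target. There are 200 camera calls.

## Working session

There is one attempt and no reset: what is moved stays moved. The work goes in short steps, Python scripts to look and compute and a tool call to move; the robot and the scene stay as the last step left them, time stands still between calls to the robot, and variables do not carry over. Pictures are saved under pics/ and viewed, at most 10 in all, crops included, and the job is handed in when it is done.

Besides the shell and the picture viewer there is one more tool, called in YAML: its name, and indented under it one key for each argument. move_arm: Moves the arm, as the interface text tells. Its arguments: {"type":"object","properties":{"series":{"type":"array"}},"required":["series"]}

```bash
mkdir -p pics; cat > h.py <<'E'
import numpy as np, cv2
from station import env, vision, job, find_in, trace, landmark_of
def ray(cam,px):
    c=vision.camera_info(cam);R=np.array(c["R"]);t=np.array(c["t"])
    u=np.array([(px[0]-c["cx"])/c["fx"],(px[1]-c["cy"])/c["fy"]])
    if cam=="wrist":
        r=np.linalg.norm(u); d=np.array([*(u/max(r,1e-9)*np.sin(r)),np.cos(r)])
    else: d=np.array([*u,1.])
    return -R.T@t, R.T@d
def at_z(cam,px,z):
    o,d=ray(cam,px); return o+d*(z-o[2])/d[2]
E
python3 - <<'E'
from h import *
s=env.state();print(s["time"],s["ee_pos"],s["tcp_rot"],s["contact_force"],s["gripper_width"])
Z=dict(tier=0,tier_hub_top=.07,stand=0,stand_seat=.075,stand_rod_end=.155,bell=0,favour=0,pepper_mill=0,salt_mill=0)
ims=[]
for c in("scene","side"):
    im=vision.capture(c);im=im.copy()
    for n,z in Z.items():
        for r in landmark_of(c,n)[:1]:
            print(c,n,r["score"].__round__(2),np.round(r["at"]),at_z(c,r["at"],z).round(4))
            cv2.circle(im,tuple(int(v) for v in r["at"]),3,(0,0,255),-1)
    cv2.imwrite(f"pics/{c}0.png",im)
print(s["time"],env.state()["time"])
E
```

```text
0.0 [0.18930108 0.51586375 0.23040476] [[ 9.38720643e-01 -3.44678400e-01 -5.95362393e-04]
 [-3.44678909e-01 -9.38718943e-01 -1.78753525e-03]
 [ 5.72468322e-05  1.88320510e-03 -9.99998225e-01]] [-0.62547901  0.4076464   0.32880184] 0.08548159464585507
scene tier 0.91 [329. 283.] [ 0.4926 -0.1424  0.    ]
scene tier_hub_top 0.98 [333. 261.] [ 0.5017 -0.1484  0.07  ]
scene stand 0.71 [249. 240.] [0.4701 0.1407 0.    ]
scene stand_seat 0.79 [246. 221.] [0.4617 0.1317 0.075 ]
scene bell 0.74 [372. 232.] [ 0.7281 -0.1032  0.    ]
scene favour 0.77 [408. 251.] [ 0.7277 -0.2245  0.    ]
scene pepper_mill 0.86 [301. 187.] [0.7641 0.2213 0.    ]
scene salt_mill 0.69 [337. 200.] [0.7856 0.0798 0.    ]
side tier 0.65 [286. 276.] [ 0.5106 -0.1368  0.    ]
side tier_hub_top 0.97 [279. 258.] [ 0.4959 -0.1421  0.07  ]
side stand 0.68 [277. 217.] [0.4643 0.1262 0.    ]
side stand_seat 0.71 [276. 198.] [0.4661 0.1205 0.075 ]
side stand_rod_end 0.78 [274. 173.] [0.4646 0.132  0.155 ]
side bell 0.79 [367. 268.] [ 0.7265 -0.1056 -0.    ]
side favour 0.59 [373. 302.] [ 0.7323 -0.2304  0.    ]
side pepper_mill 0.86 [370. 198.] [ 0.7575  0.232  -0.    ]
side salt_mill 0.97 [378. 228.] [ 0.7693  0.0742 -0.    ]
0.0 1.0
```

View pics/scene0.png

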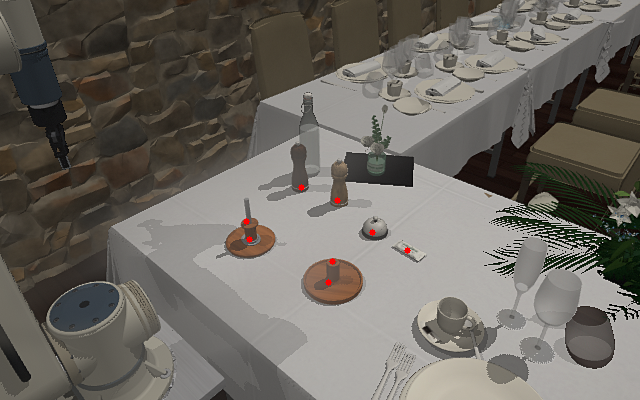

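View pics/side0.png

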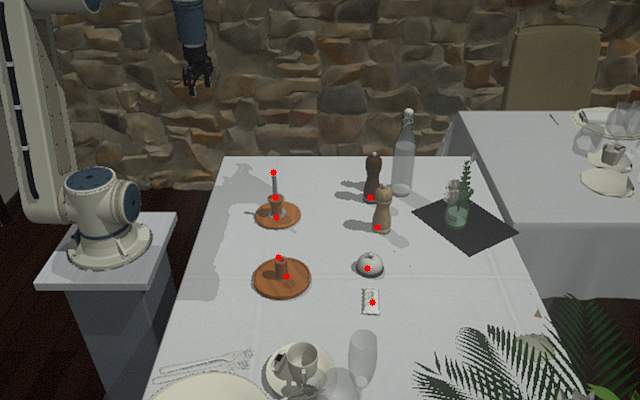

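move_arm:
  series:
    - [0.665,0.66,0,0,0,0,85]
    - [0.665,0.66,0,0,0,0,85]
    - [0.665,0.66,0,0,0,0,85]
    - [0.665,0.66,0,0,0,0,85]
    - [0.665,0.66,0,0,0,0,85]
    - [0.665,0.66,0,0,0,0,85]
    - [0.665,0.66,0,0,0,0,85]
    - [0.665,0.66,0,0,0,0,85]
    - [0.665,0.66,0,0,0,0,85]
    - [0.665,0.66,0,0,0,0,85]

```text
time: 2.25
ee_pos: [0.4282, 0.0053, 0.2316]
tcp_rot: [[0.939, -0.344, 0.001], [-0.344, -0.939, 0.0], [0.001, -0.001, -1.0]]
contact_force: [1.9, 0.3, 0.5]
gripper_width: 0.0853
gripper_force: 0.0
```

move_arm:
  series:
    - [0.665,0.66,0,0,0,0,85]
    - [0.665,0.66,0,0,0,0,85]
    - [0.665,0.66,0,0,0,0,85]
    - [0,0,0,0,0,0,85]
    - [0,0,0,0,0,0,85]

```text
time: 2.88
ee_pos: [0.4989, -0.1457, 0.2311]
tcp_rot: [[0.938, -0.345, -0.0], [-0.345, -0.938, 0.0], [-0.001, -0.0, -1.0]]
contact_force: [0.0, -0.1, -0.4]
gripper_width: 0.085
gripper_force: 0.0
```

```bash
python3 - <<'E'
from h import *
s=env.state();print(s["time"],s["ee_pos"],s["tcp_rot"].round(4),s["contact_force"],s["joint_positions"])
c=vision.camera_info("wrist");im=vision.capture("wrist").copy()
for n,z in (("tier",0),("tier_hub_top",.07),("stand",0),("stand_seat",.075),("stand_rod_end",.155)):
    for r in landmark_of("wrist",n)[:1]:
        print(n,r["score"],r["at"],at_z("wrist",r["at"],z).round(4)); cv2.circle(im,tuple(int(v) for v in r["at"]),3,(0,0,255),-1)
cv2.imwrite("pics/w1.png",im)
E
```

```text
2.875 [ 0.49887064 -0.14571574  0.23105787] [[ 9.385e-01 -3.453e-01 -5.000e-04]
 [-3.453e-01 -9.385e-01  2.000e-04]
 [-5.000e-04 -1.000e-04 -1.000e+00]] [ 0.03528801 -0.10342672 -0.43319223] [ 9.89430802e-01  1.11948350e+01  1.74634993e+00 -1.46760993e-02
 -8.05780719e+01  6.88110202e+01]
tier 0.57 [327.7, 170.0] [ 0.4969 -0.1471  0.    ]
tier_hub_top 0.82 [330.1, 179.2] [ 0.5004 -0.1504  0.07  ]
stand 0.89 [158.4, 256.6] [ 0.4644  0.1373 -0.    ]
stand_rod_end 0.73 [99.4, 311.1] [0.4702 0.1351 0.155 ]
```

View pics/w1.png

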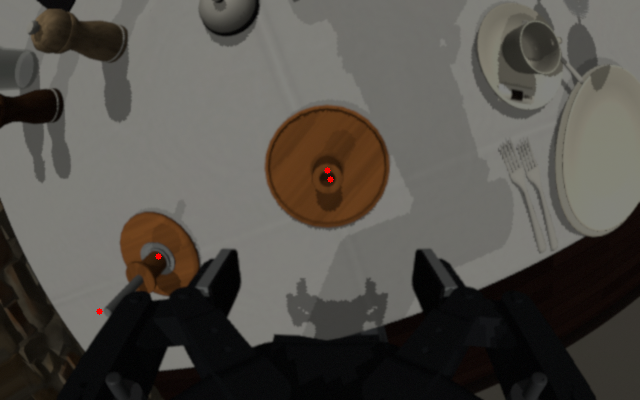

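move_arm:
  series:
    - [0.01,0.04,0.6,0,0,0,85]
    - [0,0,0.6,0,0,0,85]
    - [0,0,0.6,0,0,0,60]
    - [0,0,0.6,0,0,0,45]
    - [0,0,0.5,0,0,0,45]
    - [0,0,0.25,0,0,0,45]
    - [0,0,0.15,0,0,0,45]
    - [0,0,0,0,0,0,45]
    - [0,0,0,0,0,0,45]

```text
time: 4.3
ee_pos: [0.4996, -0.1482, 0.0343]
tcp_rot: [[0.939, -0.344, 0.002], [-0.344, -0.939, -0.0], [0.002, -0.0, -1.0]]
contact_force: [-0.7, -0.3, 0.5]
gripper_width: 0.0451
gripper_force: 0.0
```

move_arm:
  series:
    - [0,0,0,0,0,0,36]
    - [0,0,0,0,0,0,30]
    - [0,0,0,0,0,0,20]
    - [0,0,0,0,0,0,10]
    - [0,0,0,0,0,0,10]
    - [0,0,0,0,0,0,10]

```text
time: 5.05
ee_pos: [0.4996, -0.1481, 0.0344]
tcp_rot: [[0.939, -0.344, 0.002], [-0.344, -0.939, -0.0], [0.002, -0.0, -1.0]]
contact_force: [-0.5, 1.6, 4.4]
gripper_width: 0.0304
gripper_force: 58.8
```

move_arm:
  series:
    - [0,0,-0.1,0,0,0,10]
    - [0,0,-0.3,0,0,0,10]
    - [0,0,-0.5,0,0,0,10]
    - [0,0,-0.5,0,0,0,10]
    - [0,0,-0.5,0,0,0,10]
    - [0,0,-0.5,0,0,0,10]
    - [0,0,-0.4,0,0,0,10]
    - [0,0,-0.2,0,0,0,10]
    - [0,0,0,0,0,0,10]
    - [0,0,0,0,0,0,10]

```text
time: 6.3
ee_pos: [0.498, -0.1479, 0.2119]
tcp_rot: [[0.939, -0.345, -0.003], [-0.345, -0.939, 0.001], [-0.003, 0.0, -1.0]]
contact_force: [-0.1, -0.2, -2.9]
gripper_width: 0.0305
gripper_force: 59.7
```

```bash
python3 - <<'E'
from h import *
s=env.state();print(s["time"],s["ee_pos"],s["tcp_rot"].round(4),s["contact_force"],s["torque"])
T=s["ee_pos"][2]-.0344
ims=[]
for cam in("wrist","side","scene"):
    vision.capture(cam) if 0 else None
    im=vision.capture(cam).copy()
    for n,z in (("tier",T),("tier_hub_top",T+.07),("stand",0),("stand_seat",.075),("stand_rod_end",.155)):
        for r in landmark_of(cam,n)[:1]:
            print(cam,n,round(r["score"],2),r["at"],at_z(cam,r["at"],z).round(4)); cv2.circle(im,tuple(int(v) for v in r["at"]),2,(0,0,255),-1)
    ims.append(im)
cv2.imwrite("pics/l.png",np.hstack([ims[0][:, :400],ims[1][100:300,180:380].repeat(2,0).repeat(2,1)]))
E
```

```text
6.3 [ 0.49804632 -0.14792991  0.21187727] [[ 9.387e-01 -3.447e-01 -2.500e-03]
 [-3.447e-01 -9.387e-01  6.000e-04]
 [-2.600e-03  3.000e-04 -1.000e+00]] [-0.1005335  -0.24099414 -2.92789034] [-0.00046046  0.01412277  0.01675481]
wrist tier 0.75 [327.8, 229.0] [ 0.4985 -0.1501  0.1775]
wrist tier_hub_top 0.66 [327.5, 288.9] [ 0.5006 -0.1503  0.2475]
wrist stand 0.88 [151.3, 260.9] [0.4666 0.1349 0.    ]
wrist stand_seat 0.89 [125.5, 285.2] [0.469  0.1324 0.075 ]
wrist stand_rod_end 0.56 [92.1, 322.3] [0.4676 0.1314 0.155 ]
side tier 0.81 [279.5, 225.4] [ 0.5039 -0.1475  0.1775]
side tier_hub_top 0.64 [273.3, 203.3] [ 0.4938 -0.1545  0.2475]
scene tier 0.81 [328.9, 226.9] [ 0.4948 -0.1423  0.1775]
scene tier_hub_top 0.92 [333.1, 203.5] [ 0.4972 -0.1532  0.2475]
scene stand 0.82 [253.5, 240.1] [0.4769 0.1303 0.    ]
scene stand_seat 0.65 [247.0, 225.6] [0.451  0.1156 0.075 ]
scene stand_rod_end 0.84 [243.9, 195.1] [0.4701 0.1378 0.155 ]
```

View pics/l.png

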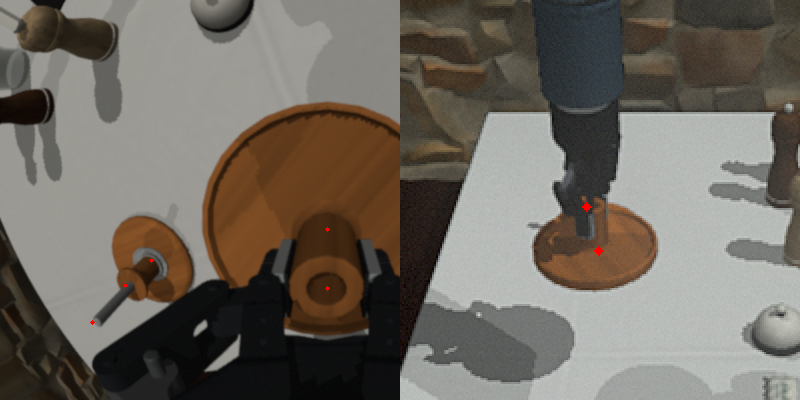

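```bash
python3 - <<'E'
from h import *
out=[]
for cam,(x,y) in (("wrist",(70,240)),("side",(240,160)),("scene",(215,185))):
    im=vision.capture(cam); out.append(cv2.resize(im[y:y+90,x:x+66],None,fx=4,fy=4,interpolation=cv2.INTER_CUBIC))
    cv2.imwrite(f"pics/raw_{cam}.png",im)
cv2.imwrite("pics/r.png",np.hstack(out))
for p in((92,322),(95,322),(97,322),(99,320)):print(p,at_z("wrist",p,.155).round(4))
E
```

```text
(92, 322) [0.468  0.1318 0.155 ]
(95, 322) [0.4672 0.1264 0.155 ]
(97, 322) [0.4667 0.1228 0.155 ]
(99, 320) [0.4686 0.1169 0.155 ]
```

View pics/r.png

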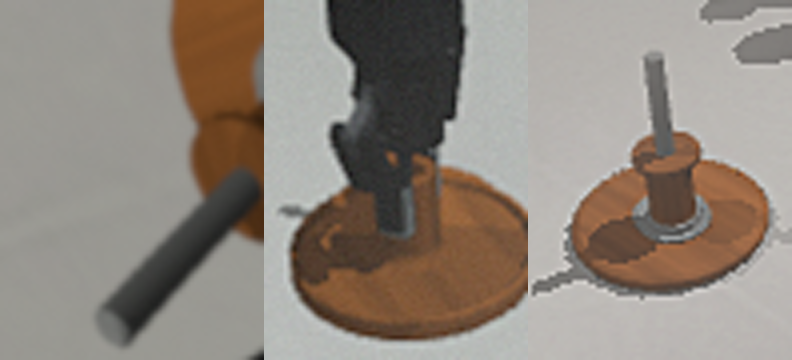

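```bash
python3 - <<'E'
from h import *
print(at_z("wrist",(98.3,321.3),.155),at_z("scene",(246.1,199),.155))
im=cv2.imread("pics/side0.png")
cv2.imwrite("pics/s.png",cv2.resize(im[160:235,240:320],None,fx=8,fy=8,interpolation=cv2.INTER_CUBIC))
for c in ("wrist","scene","side"):
    k=vision.camera_info(c);R=np.array(k["R"]);print(c,k["fx"],(-R.T@np.array(k["t"])).round(3))
E
```

```text
[0.46724111 0.11969078 0.155     ] [0.46206591 0.11913304 0.155     ]
wrist 309.70691628693146 [ 0.567 -0.174  0.356]
scene 453.0817489908864 [-0.124 -0.694  0.826]
side 507.85301109029 [ 0.62  -1.123  0.924]
```

View pics/s.png

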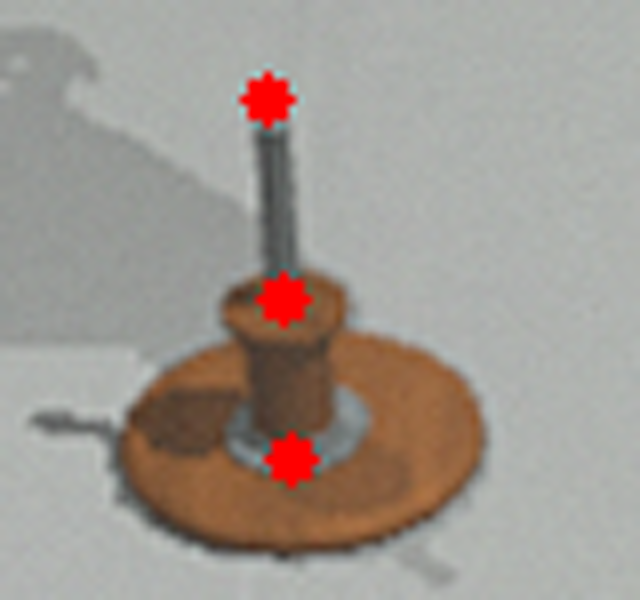

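move_arm:
  series:
    - [-0.167,-0.32,0,0,0,0,10]
    - [-0.25,-0.48,0,0,0,0,10]
    - [-0.313,-0.6,0,0,0,0,10]
    - [-0.313,-0.6,0,0,0,0,10]
    - [-0.313,-0.6,0,0,0,0,10]
    - [-0.313,-0.6,0,0,0,0,10]
    - [-0.25,-0.48,0,0,0,0,10]
    - [-0.167,-0.32,0,0,0,0,10]
    - [0,0,0,0,0,0,10]
    - [0,0,0,0,0,0,10]

```text
time: 8.6
ee_pos: [0.464, 0.1199, 0.2133]
tcp_rot: [[0.939, -0.344, 0.0], [-0.344, -0.939, -0.0], [0.0, 0.0, -1.0]]
contact_force: [0.4, 0.8, -2.5]
gripper_width: 0.0305
gripper_force: 59.9
```

```bash
python3 - <<'E'
from h import *
s=env.state();print(s["time"],s["ee_pos"],s["tcp_rot"].round(4),s["contact_force"],s["torque"])
im=vision.capture("wrist");sd=vision.capture("side");sc=vision.capture("scene")
cv2.imwrite("pics/o.png",np.hstack([cv2.resize(im[240:340,280:380],None,fx=4,fy=4,interpolation=cv2.INTER_CUBIC),cv2.resize(sc[150:250,200:300],None,fx=4,fy=4,interpolation=cv2.INTER_CUBIC)]))
E
```

```text
8.6 [0.46398146 0.11992524 0.21333085] [[ 9.388e-01 -3.445e-01  0.000e+00]
 [-3.445e-01 -9.388e-01 -2.000e-04]
 [ 1.000e-04  2.000e-04 -1.000e+00]] [ 0.35406779  0.82611004 -2.5015741 ] [-0.03909905 -0.0139021  -0.00016782]
```

View pics/o.png

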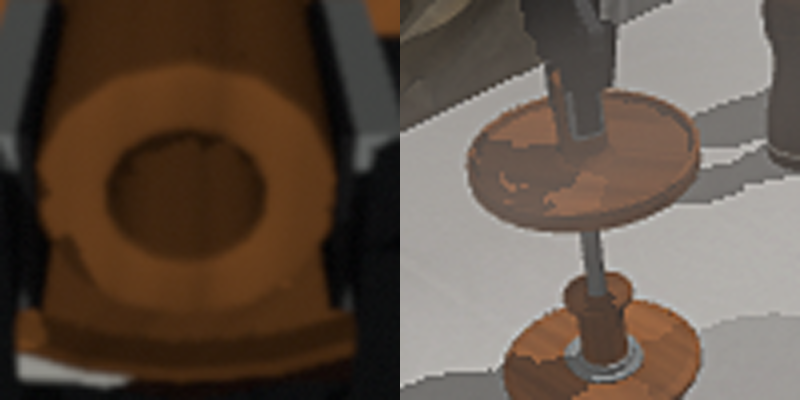

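move_arm:
  series:
    - [0,0,0.1,0,0,0,10]
    - [0,0,0.15,0,0,0,10]
    - [0,0,0.08,0,0,0,10]
    - [0,0,0.02,0,0,0,10]
    - [0,0,0,0,0,0,10]
    - [0,0,0,0,0,0,10]

```text
time: 9.5
ee_pos: [0.4641, 0.1204, 0.1926]
tcp_rot: [[0.939, -0.344, 0.001], [-0.344, -0.939, 0.0], [0.0, -0.0, -1.0]]
contact_force: [0.4, 0.4, -2.8]
gripper_width: 0.0302
gripper_force: 59.9
```

move_arm:
  series:
    - [0,0,0.017,0,0,0,10]
    - [0,0,0.017,0,0,0,10]
    - [0,0,0,0,0,0,10]

```text
time: 9.88
ee_pos: [0.4639, 0.1203, 0.1901]
tcp_rot: [[0.939, -0.345, -0.0], [-0.345, -0.939, -0.0], [-0.0, 0.0, -1.0]]
contact_force: [0.8, -0.3, -2.1]
gripper_width: 0.0302
gripper_force: 59.9
```

move_arm:
  series:
    - [0,0,0.017,0,0,0,10]
    - [0,0,0.0,0,0,0,10]
    - [0,0,0,0,0,0,10]

```text
time: 10.25
ee_pos: [0.464, 0.1203, 0.1893]
tcp_rot: [[0.939, -0.345, 0.0], [-0.345, -0.939, 0.0], [0.0, -0.0, -1.0]]
contact_force: [0.1, -0.4, -2.7]
gripper_width: 0.0307
gripper_force: 59.9
```

move_arm:
  series:
    - [0,0,0.017,0,0,0,10]
    - [0,0,0.0,0,0,0,10]

```text
time: 10.5
ee_pos: [0.4642, 0.1203, 0.1886]
tcp_rot: [[0.939, -0.344, 0.001], [-0.344, -0.939, 0.0], [0.001, -0.0, -1.0]]
contact_force: [-1.5, 0.0, 0.4]
gripper_width: 0.0298
gripper_force: 60.1
```

move_arm:
  series:
    - [0,0,0.017,0,0,0,10]
    - [0,0,0.0,0,0,0,10]

```text
time: 10.75
ee_pos: [0.4643, 0.1203, 0.1878]
tcp_rot: [[0.939, -0.344, 0.001], [-0.344, -0.939, 0.0], [0.001, -0.001, -1.0]]
contact_force: [-1.0, 0.1, 4.3]
gripper_width: 0.0301
gripper_force: 60.5
```

move_arm:
  series:
    - [-0.02,0,0,0,0,0,10]
    - [-0.03,0,0,0,0,0,10]
    - [0,0,0,0,0,0,10]

```text
time: 11.12
ee_pos: [0.4618, 0.1214, 0.1877]
tcp_rot: [[0.939, -0.344, 0.002], [-0.344, -0.939, 0.0], [0.002, -0.001, -1.0]]
contact_force: [3.5, -0.2, 3.5]
gripper_width: 0.0303
gripper_force: 60.4
```

```bash
python3 - <<'E'
from h import *
s=env.state();print(s["time"],s["ee_pos"],s["contact_force"],s["torque"])
E
```

```text
11.125 [0.461844   0.12142123 0.18768866] [ 3.53049921 -0.22653039  3.53653396] [-0.46176271 -1.17547971  0.00745906]
```

move_arm:
  series:
    - [0.025,0,0,0,0,0,10]
    - [0,0,0,0,0,0,10]

```text
time: 11.38
ee_pos: [0.4626, 0.121, 0.1873]
tcp_rot: [[0.939, -0.345, -0.0], [-0.345, -0.939, 0.001], [-0.0, -0.001, -1.0]]
contact_force: [0.9, 0.5, 5.0]
gripper_width: 0.0302
gripper_force: 60.6
```

```bash
cat > st.py <<'E'
from h import *
s=env.state();print(round(s["time"],2),s["ee_pos"].round(4),s["contact_force"].round(2),s["torque"].round(2))
E
python3 st.py
```

```text
11.38 [0.4626 0.121  0.1873] [0.87 0.53 4.96] [ 0.06 -0.23 -0.03]
```

move_arm:
  series:
    - [0.025,0,0,0,0,0,10]
    - [0.025,0,0,0,0,0,10]
    - [0.025,0,0,0,0,0,10]
    - [0,0,0,0,0,0,10]

```text
time: 11.88
ee_pos: [0.4648, 0.12, 0.1867]
tcp_rot: [[0.939, -0.345, -0.004], [-0.345, -0.939, 0.002], [-0.005, -0.0, -1.0]]
contact_force: [-5.8, 2.2, 8.0]
gripper_width: 0.0305
gripper_force: 61.2
```

```bash
python3 st.py
```

```text
11.88 [0.4648 0.12   0.1867] [-5.83  2.24  8.02] [1.25 2.29 0.07]
```

move_arm:
  series:
    - [0,0,-0.05,0,0,0,10]
    - [0,-0.045,0,0,0,0,10]
    - [0,0,0.0,0,0,0,10]
    - [0,0,0,0,0,0,10]

```text
time: 12.38
ee_pos: [0.4674, 0.1217, 0.1895]
tcp_rot: [[0.939, -0.345, -0.001], [-0.345, -0.939, -0.0], [-0.001, 0.001, -1.0]]
contact_force: [0.3, -1.0, -3.2]
gripper_width: 0.0304
gripper_force: 60.0
```

```bash
python3 st.py
```

```text
12.38 [0.4674 0.1217 0.1895] [ 0.31 -0.98 -3.22] [0.   0.02 0.04]
```

move_arm:
  series:
    - [0,0,0.025,0,0,0,10]
    - [0,0,0.025,0,0,0,10]
    - [0,0,0,0,0,0,10]

```text
time: 12.75
ee_pos: [0.468, 0.1217, 0.1879]
tcp_rot: [[0.939, -0.345, 0.001], [-0.345, -0.939, 0.0], [0.001, -0.001, -1.0]]
contact_force: [-1.5, -0.2, 4.1]
gripper_width: 0.0301
gripper_force: 60.5
```

move_arm:
  series:
    - [-0.03,0,0,0,0,0,10]
    - [-0.02,0,0,0,0,0,10]
    - [0,0,0,0,0,0,10]

```text
time: 13.12
ee_pos: [0.4654, 0.123, 0.1875]
tcp_rot: [[0.939, -0.344, 0.001], [-0.344, -0.939, 0.0], [0.001, -0.001, -1.0]]
contact_force: [2.0, -1.5, 1.6]
gripper_width: 0.0302
gripper_force: 60.3
```

move_arm:
  series:
    - [-0.03,0,0,0,0,0,10]
    - [-0.02,0,0,0,0,0,10]
    - [0,0,0,0,0,0,10]

```text
time: 13.5
ee_pos: [0.4618, 0.1241, 0.1865]
tcp_rot: [[0.939, -0.345, -0.001], [-0.345, -0.939, 0.0], [-0.001, 0.0, -1.0]]
contact_force: [2.3, 0.5, -4.1]
gripper_width: 0.0304
gripper_force: 59.7
```

move_arm:
  series:
    - [0.01,0,0.02,0,0,0,10]
    - [0,0,0.02,0,0,0,10]
    - [0,0,0,0,0,0,10]

```text
time: 13.88
ee_pos: [0.4626, 0.1237, 0.1847]
tcp_rot: [[0.939, -0.345, -0.0], [-0.345, -0.939, 0.0], [-0.0, -0.0, -1.0]]
contact_force: [1.7, 1.7, -2.3]
gripper_width: 0.03
gripper_force: 59.9
```

```bash
python3 st.py
```

```text
13.88 [0.4626 0.1237 0.1847] [ 1.74  1.66 -2.32] [ 0.58 -0.49 -0.02]
```

move_arm:
  series:
    - [0.005,-0.012,0.03,0,0,0,10]
    - [0,0,0.05,0,0,0,10]
    - [0,0,0.05,0,0,0,10]
    - [0,0,0,0,0,0,10]

```text
time: 14.38
ee_pos: [0.4629, 0.124, 0.1765]
tcp_rot: [[0.939, -0.345, -0.001], [-0.345, -0.939, -0.0], [-0.001, 0.001, -1.0]]
contact_force: [0.9, -0.7, -3.0]
gripper_width: 0.0304
gripper_force: 59.9
```

```bash
python3 st.py
```

```text
14.38 [0.4629 0.124  0.1765] [ 0.9  -0.66 -3.01] [ 0.17 -0.2   0.03]
```

move_arm:
  series:
    - [0,0,0.06,0,0,0,10]
    - [0,0,0.06,0,0,0,10]
    - [0,0,0.06,0,0,0,10]
    - [0,0,0.06,0,0,0,10]
    - [0,0,0.06,0,0,0,10]
    - [0,0,0,0,0,0,10]

```text
time: 15.12
ee_pos: [0.4631, 0.1241, 0.1587]
tcp_rot: [[0.939, -0.345, -0.0], [-0.345, -0.939, -0.0], [-0.0, 0.0, -1.0]]
contact_force: [-0.3, -0.5, -2.8]
gripper_width: 0.0299
gripper_force: 59.9
```

```bash
python3 st.py
```

```text
15.12 [0.4631 0.1241 0.1587] [-0.28 -0.45 -2.84] [ 0.01 -0.    0.02]
```

move_arm:
  series:
    - [0,0,0.06,0,0,0,10]
    - [0,0,0.08,0,0,0,10]
    - [0,0,0.08,0,0,0,10]
    - [0,0,0.08,0,0,0,10]
    - [0,0,0.08,0,0,0,10]
    - [0,0,0.06,0,0,0,10]
    - [0,0,0,0,0,0,10]

```text
time: 16.0
ee_pos: [0.4631, 0.1242, 0.1323]
tcp_rot: [[0.939, -0.345, -0.0], [-0.345, -0.939, -0.0], [-0.0, 0.0, -1.0]]
contact_force: [-0.1, -0.4, -3.4]
gripper_width: 0.0304
gripper_force: 59.9
```

```bash
python3 st.py
```

```text
16.0 [0.4631 0.1242 0.1323] [-0.06 -0.35 -3.36] [ 0.03 -0.05 -0.06]
```

Now 20 mm more, then 1 mm steps to the seat.

move_arm:
  series:
    - [0,0,0.06,0,0,0,10]
    - [0,0,0.08,0,0,0,10]
    - [0,0,0.08,0,0,0,10]
    - [0,0,0.08,0,0,0,10]
    - [0,0,0.04,0,0,0,10]
    - [0,0,0,0,0,0,10]
    - [0,0,0,0,0,0,10]

```text
time: 16.88
ee_pos: [0.4633, 0.1242, 0.1123]
tcp_rot: [[0.939, -0.345, 0.0], [-0.345, -0.939, 0.0], [0.0, -0.0, -1.0]]
contact_force: [0.2, 0.5, -2.7]
gripper_width: 0.0303
gripper_force: 59.9
```

move_arm:
  series:
    - [0,0,0.017,0,0,0,10]
    - [0,0,0,0,0,0,10]

```text
time: 17.12
ee_pos: [0.4631, 0.1242, 0.1111]
tcp_rot: [[0.939, -0.345, -0.0], [-0.345, -0.939, -0.0], [-0.0, 0.0, -1.0]]
contact_force: [0.1, -0.0, -1.7]
gripper_width: 0.0305
gripper_force: 59.9
```

move_arm:
  series:
    - [0,0,0.017,0,0,0,10]
    - [0,0,0,0,0,0,10]

```text
time: 17.38
ee_pos: [0.4631, 0.1242, 0.1101]
tcp_rot: [[0.939, -0.345, -0.0], [-0.345, -0.939, -0.0], [-0.0, 0.0, -1.0]]
contact_force: [-0.1, -0.2, -2.6]
gripper_width: 0.0305
gripper_force: 59.9
```

```bash
python3 st.py
```

```text
17.38 [0.4631 0.1242 0.1101] [-0.1  -0.21 -2.57] [ 0.    0.03 -0.02]
```

move_arm:
  series:
    - [0,0,0.017,0,0,0,10]
    - [0,0,0,0,0,0,10]

```text
time: 17.62
ee_pos: [0.4633, 0.1243, 0.1092]
tcp_rot: [[0.939, -0.345, 0.0], [-0.345, -0.939, 0.0], [0.0, -0.0, -1.0]]
contact_force: [-0.8, 1.3, -1.9]
gripper_width: 0.0302
gripper_force: 59.9
```

move_arm:
  series:
    - [0,0,0.017,0,0,0,10]
    - [0,0,0,0,0,0,10]

```text
time: 17.88
ee_pos: [0.4634, 0.1242, 0.1085]
tcp_rot: [[0.939, -0.344, 0.001], [-0.344, -0.939, 0.0], [0.0, -0.0, -1.0]]
contact_force: [-1.6, 0.3, 1.6]
gripper_width: 0.0306
gripper_force: 60.3
```

move_arm:
  series:
    - [0,0,0,0,0,0,33]
    - [0,0,0,0,0,0,40]
    - [0,0,0,0,0,0,50]
    - [0,0,0,0,0,0,60]
    - [0,0,0,0,0,0,70]
    - [0,0,0,0,0,0,70]

```text
time: 18.62
ee_pos: [0.4632, 0.1242, 0.1081]
tcp_rot: [[0.939, -0.345, -0.0], [-0.345, -0.939, -0.0], [-0.0, 0.0, -1.0]]
contact_force: [0.5, -0.2, -0.1]
gripper_width: 0.0699
gripper_force: 0.0
```

move_arm:
  series:
    - [0,0,-0.2,0,0,0,70]
    - [0,0,-0.5,0,0,0,70]
    - [0,0,-0.7,0,0,0,70]
    - [0,0,-0.7,0,0,0,70]
    - [0,0,-0.4,0,0,0,70]
    - [-0.7,0,0,0,0,0,70]
    - [-0.7,0,0,0,0,0,70]
    - [0,0,0,0,0,0,70]
    - [0,0,0,0,0,0,70]

```text
time: 19.75
ee_pos: [0.3846, 0.1532, 0.2589]
tcp_rot: [[0.939, -0.344, 0.001], [-0.344, -0.939, 0.001], [0.001, -0.001, -1.0]]
contact_force: [-0.4, -0.4, 0.7]
gripper_width: 0.07
gripper_force: 0.0
```

```bash
python3 st.py; python3 - <<'E'
from h import *
im=vision.capture("side");sc=vision.capture("scene")
cv2.imwrite("pics/f.png",np.hstack([cv2.resize(im[130:230,225:325],None,fx=4,fy=4),cv2.resize(sc[150:250,200:300],None,fx=4,fy=4)]))
for c in("side","scene"):
  for r in landmark_of(c,"tier_hub_top")[:1]:print(c,r["score"],at_z(c,r["at"],.145))
E
```

```text
19.75 [0.3846 0.1532 0.2589] [-0.38 -0.42  0.7 ] [ 0.02 -0.01 -0.01]
side 0.75 [0.46208184 0.12080665 0.145     ]
scene 0.68 [ 0.35901083 -0.01071043  0.145     ]
```

View pics/f.png

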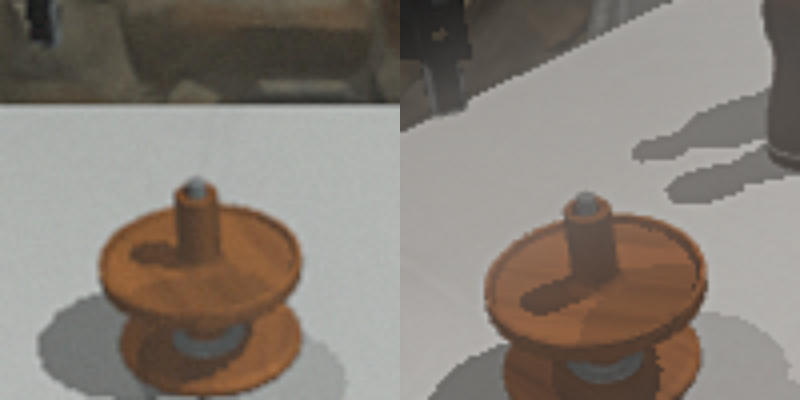

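The tier sits level on the stand with the rod showing about 10 mm above the hub, and the gripper is clear.

```bash
python3 -c "
from station import job
print(job.job_done())"
```

```text
the job is handed in; nothing more can be done
None
```

The tier was felt onto the rod, lowered to the collar with about 4 N on the stand, and released. The final pictures show it level with the rod standing above the hub. The job was handed in at about 20 s; no verdict was returned.

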